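# Free the jammed blue mixing cup

### The arm

A 7-joint arm with a two-finger parallel gripper is mounted at the origin on a cart in front of the work surface, level with it; the furniture and walls round the work are solid. World frame = base frame: x ahead of the robot, y to its left, z up, the work surface at z = 0. Lengths are in m, angles in rad, forces in N, time in s.
With the tool pointing down it reaches from about 0.425 to 0.95 m from the base axis. Payload 4.7 kg.
Tool frame: the origin (TCP) lies on the centre line of the jaws, within the pads' length; the fingertips stand 25 mm ahead of it and the grasp point (between the pads) lies 6 mm ahead of it; z points along the fingers, y is the line along which they close (so a half turn about z gives the same grasp; the last joint's range is limited). The gripper opens to 87 mm and grips with 3 to 60 N. Pads are 19 mm wide; open, the fingers measure 117 mm over their backs; the gripper's body (75 mm by 190 mm) begins 51 mm behind the grasp point.
Start: joints at [-0.029, 0.469, -0.049, 1.532, 0.024, 1.141, -0.082], TCP at [0.675, 0, 0.248] pointing down, gripper open.
Joint ranges: [-2.59, 2.59], [-0.33, 1.99], [-1.39, 1.29], [0.1, 2.45], [-1.04, 4.18], [0.21, 1.99], [-2.66, 2.66]. Speed limits (rad/s): [2.57, 2.57, 3.14, 3.14, 3.14, 3.14, 3.14].

### API

Orientations are given as a unit quaternion [w, x, y, z].
In Python, from bench import arm, camera, order gives the robot as it stands.
- The arm moves only by the tool jog_arm, never from a script. Its argument "steps" is a list that holds one entry, the list of rows, each a list of 4 numbers: the shift along the tool's x, y, z in mm, then the turn about the tool's z in degrees. A call has 1 to 5 rows; each row is the pose to reach, as a shift and turn from the pose commanded when the call began, along the tool's axes at that moment; what a row does not reach only later rows make up. A row lasts 1/8 s, in which the tool goes at most 62.5 mm and 10.7 degrees, less where a joint would pass 70% of its speed; a pose out of reach is approached as far as the arm can. A call with a gripper value outside its range is refused whole. "claw" is the closure in counts, from 0 (fully open) to 255 (shut), set as the call begins (left out, the last holds). The fingers move at their own pace and stop on an object; "newtons" is the grip in N (left out, the last holds). Time passes only in rows, so rows that repeat a pose let the fingers close. It gives the time, the measured TCP pose, the force, the opening and the grip force at its end, in the units of the state.
- arm.read_state(): the state, without advancing time (a new reading comes with each control period).
- camera(name): name is "scene" or "side" or "wrist"; returns a dict with "img" (400x640x3 uint8, red, green, blue), "depth" (400x640 float32, m along the optical axis (not along the pixel's ray), 0 where there is no reading), "fx", "fy", "cx", "cy" (pixels), "extrinsics" (4x4, takes a point from camera to world coordinates). Camera axes: x right, y down, z forward; pixel columns grow to the right and rows downward; lengths in m; the calibration is good to about 2 mm. The wrist camera is an equidistant fisheye: a pixel r from the principal point sees the ray r / f radians off the axis. A picture is of the moment at which its call begins.
- order.sign_off(): hands the job in; it is judged then, once.
The state is a dict: "time_s": time; "q": joint angles; "joint_velocities": joint speeds; "joint_efforts": joint torques, N m; "tool_pos": TCP position; "eef_rot": TCP orientation; "contact_force": force on the tool from outside, world axes, zero at the start; "moment": the same for the moment, N m; "grip_width": opening from 0.0 (shut) to 1.0 (fully open); "grip_force": force on a finger pad.
Only numpy, scipy, OpenCV 4.12 (cv2) and the standard library are available. Lean on these libraries where they do the work, as an engineer would, in place of code of your own. Each camera call takes 0.05 s, during which the arm holds its last target. There are 200 camera calls.

### The job

The blue mixing cup is stuck in its metal stand. Grip it by its rim, twist it loose from the clips, pull it straight up out of the stand, and set it down gently, standing upright, in the black tray. Keep it upright on the way and leave the green cup where it is.

Things in the scene. Friction and masses are not known exactly. Their poses are not given: they have to be found in the camera images.
- blue_cup: Lengths in mm. Blue open plastic cup, 115 tall, outside diameter 54 at the rim (48 inside), 44 at the foot; 80 g. Origin: centre of its underside, z up. Nested 50 deep in its stand: foot 6 above the table, rim at 121. Lugs at its +x and -x (8 wide, out to 33 from the axis, tops 60 above the foot) are caught under the stand's two clips. Its top 45 is free to be gripped across the diameter from above.
- blue_stand: Lengths in mm. Fixed stand of the blue cup: dark round base 100 across, aluminium sleeve 60 across and 56 high, clip posts at its +x and -x, out to 42 and up to 72. Origin: centre of its underside. The clips stop a straight pull and press 4 N on each lug (about 0.3 N m to turn); turning the cup 30 to 150 deg about its axis, either way (50 is ample), brings it clear to lift.
- tray: Black plastic square drying tray fixed to the table, 140 x 140 mm, 12 mm high, walls 4 mm thick. Origin: centre of its underside, on the table; its inner floor is 4 mm above that.
- green_cup: Green cup, otherwise the same as the blue one and caught in the same way in a like stand of its own; a bystander to be left alone. Origin: centre of its underside.
Things that resemble listed ones, but are neither listed nor needed, are in the scene too. Leave any yellow look-alike of the blue_cup alone.

How it is judged:
By the outcome, as a careful person would: the job done as asked, in the order asked, and still so for the second after the job is handed in, with the robot touching nothing.
It also fails if it takes over 48 s, if anything falls off the work surface, if the arm or the gripper's body presses on something with over 40 N, if the wrist force passes 120 N, or if a joint passes its speed limit or range.

## Working session

There is one attempt and no reset: what is moved stays moved. The work goes in short steps, Python scripts to look and compute and a tool call to move; the robot and the scene stay as the last step left them, time stands still between calls to the robot, and variables do not carry over. Pictures are saved under pics/ and viewed, at most 10 in all, crops included, and the job is handed in when it is done.

Besides the shell and the picture viewer there is one more tool, called after "Emit:" as a command line: name --argument value ..., lists and objects as JSON in quotes. jog_arm: Moves the arm, as the interface text tells. Its arguments: {"type":"object","properties":{"steps":{"type":"array"},"claw":{"type":"number"},"newtons":{"type":"number"}},"required":["steps"]}

```bash
mkdir -p pics; cat > h.py <<'E'
import numpy as np, cv2
from bench import arm, camera, order
def shot(n,f):
    c=camera(n); cv2.imwrite('pics/'+f+'.png',c['img'][:,:,::-1]); np.savez('pics/'+f+'.npz',**c); return c
def pts(c):
    v,u=np.mgrid[0:400,0:640]; d=c['depth']
    P=np.stack([(u-c['cx'])/c['fx']*d,(v-c['cy'])/c['fy']*d,d,np.ones_like(d)],-1)
    return (P@np.array(c['extrinsics']).T)[...,:3]
E
python3 - <<'E'
from h import *
shot('scene','s1');shot('side','d1')
print(arm.read_state())
E
```

```text
{'time_s': 0.1, 'q': array([-0.02887228,  0.46934029, -0.04856353,  1.53355772,  0.0240913 ,
        1.14100871, -0.08230958]), 'joint_velocities': array([ 1.54992737e-04, -3.41600859e-03, -7.29713249e-05, -2.84255492e-03,
        1.45676178e-04,  1.04937912e-04, -8.04499943e-04]), 'joint_efforts': array([ 1.65191257e-03, -5.09170032e+01, -8.03893874e-02, -2.36828882e+01,
       -6.13215147e-02,  3.44494684e-02,  3.39676899e-05]), 'tool_pos': array([ 6.74509276e-01, -2.01579557e-05,  2.46625146e-01]), 'eef_rot': array([-5.87341432e-04,  7.07120772e-01,  7.07092261e-01, -6.34342174e-04]), 'contact_force': array([-0.3597943 ,  0.10658877,  0.80106412]), 'moment': array([-0.02624059, -0.06634979,  0.0362182 ]), 'grip_force': 0.0, 'grip_width': 1.0020229842515973}
```

View pics/s1.png

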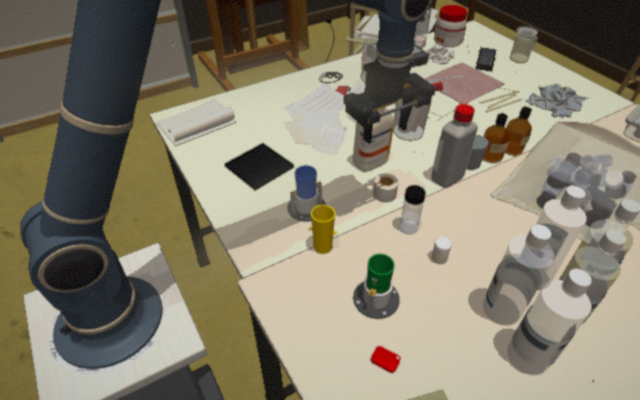

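View pics/d1.png

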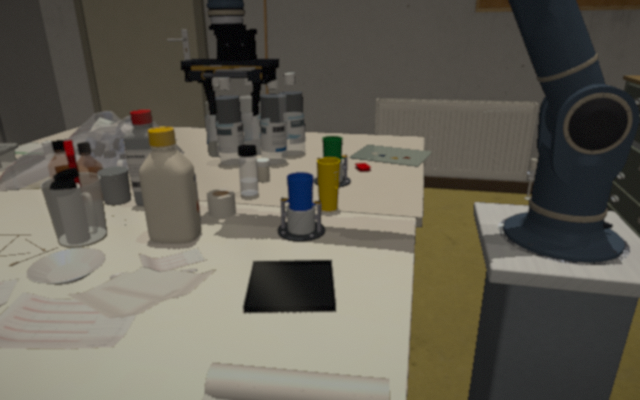

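The scene view shows three cups. The blue one, in a stand with clips, is at scene (306,180) and side (300,190). A yellow look-alike is at (322,228), and the green cup in its own stand is at (380,275). The blue one fits the description. The black tray is at scene (259,166) and side (290,285). Next I'll confirm in a crop and measure.

```bash
python3 - <<'E'
from h import *
S=dict(np.load('pics/s1.npz'));D=dict(np.load('pics/d1.npz'))
a=S['img'][145:265,255:375];b=D['img'][150:270,240:360]
cv2.imwrite('pics/crop.png',cv2.resize(np.hstack([a,b]),(800,400),interpolation=cv2.INTER_CUBIC)[:,:,::-1])
for n,c in(('scene',S),('side',D)):
    P=pts(c);h=cv2.cvtColor(c['img'],cv2.COLOR_RGB2HSV);ok=c['depth']>0
    near=(P[...,0]>.3)&(P[...,0]<1)&(abs(P[...,1])<.6)&ok
    def rep(l,m):
        q=P[m&near]
        if len(q)<5: print(n,l,len(q));return
        print(n,l,len(q),'lo',np.percentile(q,2,0).round(3),'hi',np.percentile(q,98,0).round(3),'med',np.median(q,0).round(3))
        top=q[q[:,2]>np.percentile(q[:,2],98)-.012]
        r=cv2.minEnclosingCircle(top[:,:2].astype(np.float32)); print('   topcircle',np.round(r[0],3),round(r[1],3))
    H,s,v=[h[...,i].astype(int) for i in range(3)]
    rep('blue',(H>105)&(H<130)&(s>130)&(v>50)&(P[...,2]>.05)&(P[...,2]<.14))
    rep('yellow',(H>20)&(H<32)&(s>150)&(P[...,2]>.03)&(P[...,2]<.16))
    rep('green',(H>50)&(H<85)&(s>150)&(P[...,2]>.05))
    t=(v<45)&(P[...,2]<.03)&(P[...,2]>-.01)
    k,lab,st,_=cv2.connectedComponentsWithStats((t&near).astype(np.uint8))
    i=1+st[1:,4].argmax();rep('tray',lab==i)
    q=P[(lab==i)&near];r=cv2.minAreaRect(q[:,:2].astype(np.float32));print('   rect',r)
    # tall things near the work
    m=near&(P[...,2]>.06)&(P[...,2]<.3)
    g=np.zeros((20,20))
    X=((P[m][:,0]-.4)/.03).astype(int);Y=((P[m][:,1]+.2)/.03).astype(int);Z=P[m][:,2]
    w=(X>=0)&(X<20)&(Y>=0)&(Y<20)
    np.maximum.at(g,(X[w],Y[w]),Z[w])
    print((g*1000).astype(int)[:13])
E
```

```text
scene blue 108 lo [0.492 0.061 0.082] hi [0.533 0.106 0.121] med [0.519 0.1   0.11 ]
   topcircle [0.508 0.081] 0.027
scene yellow 834 lo [ 0.454 -0.163  0.032] hi [ 0.502 -0.03   0.116] med [ 0.476 -0.067  0.088]
   topcircle [ 0.567 -0.085] 0.119
scene green 703 lo [ 0.479 -0.262  0.065] hi [ 0.528 -0.212  0.122] med [ 0.506 -0.236  0.097]
   topcircle [ 0.581 -0.188] 0.118
scene tray 1533 lo [0.404 0.217 0.001] hi [0.543 0.36  0.013] med [0.473 0.29  0.005]
   topcircle [0.472 0.286] 0.096
   rect ((0.4725872576236725, 0.2874775826931), (0.13950617611408234, 0.1430589109659195), 13.36350154876709)
[[  0   0   0   0   0   0   0   0   0   0   0   0   0   0   0   0   0   0
    0   0]
 [  0   0   0   0 117 115   0   0   0   0   0   0   0   0   0   0   0   0
    0   0]
 [124   0   0 118 116 116   0   0 123 122   0   0   0   0   0   0   0   0
    0   0]
 [123   0   0   0 118 117   0   0 123 122 123   0   0   0   0   0   0   0
    0   0]
 [123   0   0   0   0   0   0   0 122 122 120   0   0   0   0   0   0   0
    0   0]
 [  0   0   0   0   0   0   0   0   0  66   0   0   0   0   0   0  
[... 1622 characters left out ...]
   0   0
    0   0]
 [  0   0   0   0   0   0   0   0   0  72   0   0   0   0   0   0   0   0
    0   0]
 [  0   0   0   0   0 299 299 299   0   0   0   0   0   0   0   0   0   0
    0   0]
 [  0   0   0   0   0   0 285 299 297   0   0   0   0   0   0   0   0   0
    0   0]
 [  0   0   0 108   0   0   0   0   0   0   0   0   0   0   0   0   0   0
    0   0]
 [  0   0 124 124 117   0   0   0   0   0   0   0   0   0   0   0   0   0
    0   0]
 [  0   0 124 124   0   0 298 299   0   0 156 170 167   0   0   0   0   0
    0   0]
 [  0   0   0   0   0   0 275 299 299   0 220 221 221   0   0   0   0   0
    0   0]
 [  0   0   0   0   0   0   0 299   0   0 220 220 221 134   0   0   0   0
    0   0]]
```

View pics/crop.png

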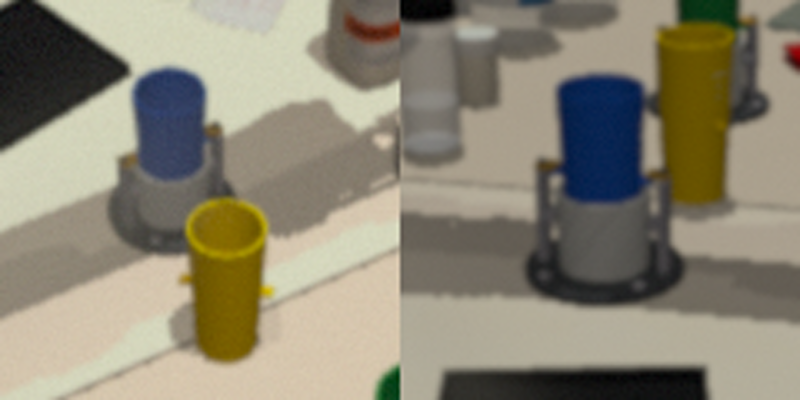

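The crop confirms it: the blue cup sits in the aluminium sleeve between two clip posts, and the yellow look-alike has no stand. The blue axis is at about (0.510, 0.081), with the rim at 0.121. The tray centre is at about (0.474, 0.290).

Emit:
jog_arm --steps '[[[27,-55,15,0],[54,-110,30,0],[81,-165,45,0],[81,-165,45,0],[81,-165,45,0]]]' --claw 0

```text
time_s: 0.72
tool_pos: [0.5105, 0.0809, 0.2029]
eef_rot: [0.0, 0.707, 0.707, 0.0]
contact_force: [1.1, 0.8, 0.3]
grip_width: 1.001
grip_force: 0.0
```

```bash
python3 - <<'E'
from h import *
c=shot('wrist','w1');s=shot('scene','s2');d=shot('side','d2')
cv2.imwrite('pics/w1v.png',cv2.resize(np.hstack([c['img'],d['img']]),(800,250),interpolation=cv2.INTER_AREA)[:,:,::-1])
st=arm.read_state();print(st['tool_pos'],st['eef_rot'],st['q'])
P=pts(d);h=cv2.cvtColor(d['img'],cv2.COLOR_RGB2HSV)
m=(h[...,0]>105)&(h[...,0]<130)&(h[...,1]>130)&(h[...,2]>50)&(abs(P[...,0]-.51)<.05)&(abs(P[...,1]-.08)<.05)
# fit circle radius by least squares on outside
from scipy.optimize import least_squares
D=dict(np.load('pics/d1.npz'));
for c in (D,d):
    P=pts(c);h=cv2.cvtColor(c['img'],cv2.COLOR_RGB2HSV)
    m=(h[...,0]>105)&(h[...,0]<130)&(h[...,1]>130)&(h[...,2]>50)&(abs(P[...,0]-.51)<.05)&(abs(P[...,1]-.08)<.05)&(P[...,2]>.06)&(P[...,2]<.115)
    q=P[m];r=least_squares(lambda p:np.hypot(q[:,0]-p[0],q[:,1]-p[1])-(.022+.005*(q[:,2]-.006)/.115),[.51,.08],loss='soft_l1',f_scale=.002);print(len(q),r.x)
E
```

```text
[0.51165307 0.08038386 0.20302484] [5.49289036e-04 7.07707735e-01 7.06504800e-01 6.53678220e-04] [-0.15278689  0.26397267 -0.10091579  1.9503196   0.03321641  0.92716202
 -0.27182429]
646 [0.51229315 0.08085172]
642 [0.51232401 0.08089122]
```

Emit:
jog_arm --steps '[[[0,1,25,0],[0,1,50,0],[0,1,75,0],[0,1,97,0],[0,1,97,0]]]'

```text
time_s: 1.5
tool_pos: [0.5109, 0.0803, 0.1042]
eef_rot: [-0.001, 0.708, 0.707, -0.001]
contact_force: [-0.4, 0.9, 0.7]
grip_width: 1.001
grip_force: 0.0
```

Emit:
jog_arm --steps '[[[0,0,0,0],[0,0,0,0],[0,0,0,0],[0,0,0,0],[0,0,0,0]]]' --claw 255 --newtons 35

```text
time_s: 2.12
tool_pos: [0.5116, 0.0811, 0.106]
eef_rot: [0.0, 0.707, 0.707, 0.001]
contact_force: [1.3, 0.1, 1.6]
grip_width: 0.591
grip_force: 35.0
```

```bash
python3 - <<'E'
from h import *
d=shot('side','d3');w=shot('wrist','w3')
cv2.imwrite('pics/d3v.png',np.hstack([cv2.resize(d['img'][110:270,220:380],(400,400)),cv2.resize(w['img'],(400,400))])[:,:,::-1])
st=arm.read_state();print({k:np.round(st[k],3) for k in('time_s','tool_pos','contact_force','moment','grip_width','grip_force')})
E
```

```text
{'time_s': np.float64(2.225), 'tool_pos': array([0.512, 0.081, 0.106]), 'contact_force': array([-0.088, -0.972,  2.372]), 'moment': array([ 0.019, -0.178, -0.11 ]), 'grip_width': np.float64(0.594), 'grip_force': np.float64(34.943)}
```

View pics/d3v.png

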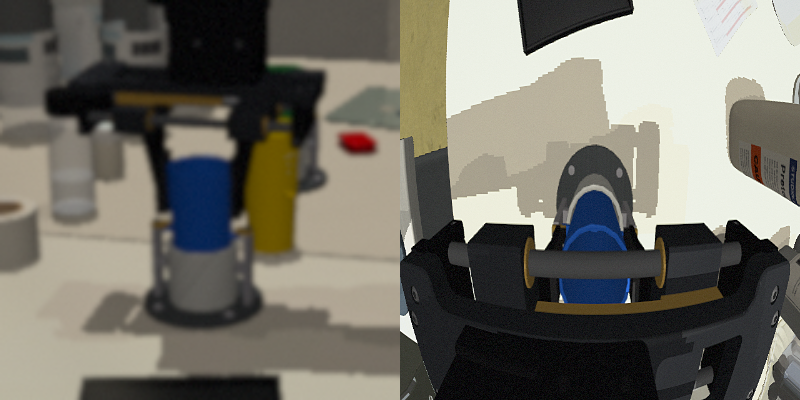

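The crop shows the fingers closed on the rim, with the fingertips above the clip posts and clear of the yellow cup. Now the twist.

Emit:
jog_arm --steps '[[[0,0,0,6],[0,0,0,12],[0,0,0,18],[0,0,0,24],[0,0,0,30]]]'

```text
time_s: 2.85
tool_pos: [0.5114, 0.0809, 0.106]
eef_rot: [0.0, 0.867, 0.499, 0.0]
contact_force: [-0.2, -0.3, 3.9]
grip_width: 0.592
grip_force: 34.9
```

Emit:
jog_arm --steps '[[[0,0,0,7],[0,0,0,14],[0,0,0,21],[0,0,0,28],[0,0,0,28]]]'

```text
time_s: 3.48
tool_pos: [0.5119, 0.081, 0.106]
eef_rot: [0.0, 0.961, 0.276, 0.001]
contact_force: [1.4, -1.6, 2.5]
grip_width: 0.596
grip_force: 34.9
```

```bash
python3 - <<'E'
from h import *
d=shot('side','d4');w=shot('scene','s4')
cv2.imwrite('pics/d4v.png',np.hstack([cv2.resize(d['img'][150:250,250:350],(400,400)),cv2.resize(w['img'][130:230,256:356],(400,400))])[:,:,::-1])
st=arm.read_state();print({k:np.round(st[k],3) for k in('time_s','q','tool_pos','contact_force','moment','grip_width','grip_force')})
E
```

```text
{'time_s': np.float64(3.575), 'q': array([-0.36 ,  0.393,  0.151,  2.047, -0.088,  0.706, -1.164]), 'tool_pos': array([0.512, 0.081, 0.106]), 'contact_force': array([ 1.812, -1.27 ,  3.13 ]), 'moment': array([-0.373, -0.404, -0.011]), 'grip_width': np.float64(0.592), 'grip_force': np.float64(34.927)}
```

View pics/d4v.png

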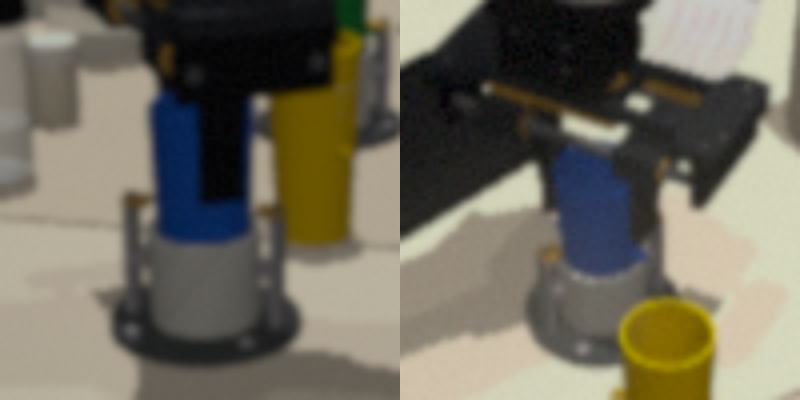

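The gripper has turned 58° and the moment about z is back near 0, which suggests the cup is free. I'll lift gently and watch the force.

Emit:
jog_arm --steps '[[[0,0,-3,0],[0,0,-6,0],[0,0,-9,0],[0,0,-12,0],[0,0,-12,0]]]'

```text
time_s: 4.2
tool_pos: [0.511, 0.081, 0.1179]
eef_rot: [-0.0, 0.961, 0.276, 0.0]
contact_force: [1.9, -1.1, 0.6]
grip_width: 0.592
grip_force: 35.0
```

```bash
python3 - <<'E'
from h import *
d=shot('side','d5')
cv2.imwrite('pics/d5v.png',cv2.resize(d['img'][150:250,250:350],(400,400))[:,:,::-1])
st=arm.read_state();print({k:np.round(st[k],3) for k in('time_s','tool_pos','contact_force','moment','grip_width','grip_force')})
E
```

```text
{'time_s': np.float64(4.25), 'tool_pos': array([0.511, 0.081, 0.118]), 'contact_force': array([ 1.781, -1.778,  1.183]), 'moment': array([-0.519, -0.405,  0.016]), 'grip_width': np.float64(0.591), 'grip_force': np.float64(34.963)}
```

View pics/d5v.png

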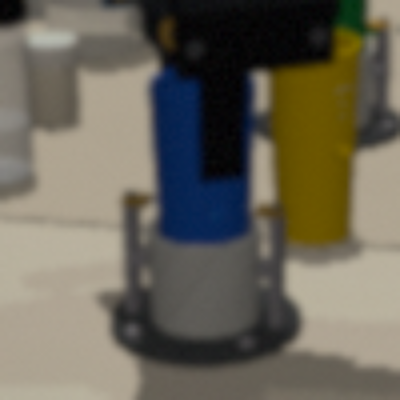

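The cup rises with the gripper and there is no pull force, so it is free of the clips. I'll continue straight up.

Emit:
jog_arm --steps '[[[0,0,-15,0],[0,0,-32,0],[0,0,-50,0],[0,0,-68,0],[0,0,-85,0]]]'

```text
time_s: 4.88
tool_pos: [0.5099, 0.082, 0.2038]
eef_rot: [-0.001, 0.961, 0.276, -0.001]
contact_force: [0.5, 0.4, -0.9]
grip_width: 0.592
grip_force: 35.0
```

```bash
python3 - <<'E'
from h import *
d=shot('side','d6');cv2.imwrite('pics/d6v.png',d['img'][:,:,::-1])
st=arm.read_state();print({k:np.round(st[k],3) for k in('time_s','q','tool_pos','eef_rot','contact_force','grip_width','grip_force')})
from scipy.spatial.transform import Rotation as R
w,x,y,z=st['eef_rot'];A=R.from_quat([x,y,z,w]).as_matrix();print(A.round(3))
t=np.array([.474,.290,st['tool_pos'][2]]);print((A.T@(t-st['tool_pos'])*1000).round(1))
P=pts(d);h=cv2.cvtColor(d['img'],cv2.COLOR_RGB2HSV)
m=(h[...,0]>105)&(h[...,0]<130)&(h[...,1]>130)&(h[...,2]>50)&(abs(P[...,0]-.51)<.06)&(abs(P[...,1]-.08)<.06)&(P[...,2]>.05)&(P[...,2]<.25)
print(P[m].min(0),P[m].max(0),np.percentile(P[m][:,2],[2,98]))
E
```

```text
{'time_s': np.float64(4.925), 'q': array([-0.383,  0.255,  0.17 ,  1.961, -0.056,  0.928, -1.196]), 'tool_pos': array([0.511, 0.082, 0.206]), 'eef_rot': array([-0.001,  0.961,  0.276,  0.001]), 'contact_force': array([ 1.234, -0.345,  0.795]), 'grip_width': np.float64(0.594), 'grip_force': np.float64(34.98)}
[[ 0.848  0.53   0.002]
 [ 0.53  -0.848  0.002]
 [ 0.003 -0.001 -1.   ]]
[  78.6 -195.9    0.4]
[0.48352946 0.059605   0.10617791] [0.53367581 0.11766084 0.22889955] [0.10897589 0.2181668 ]
```

View pics/d6v.png

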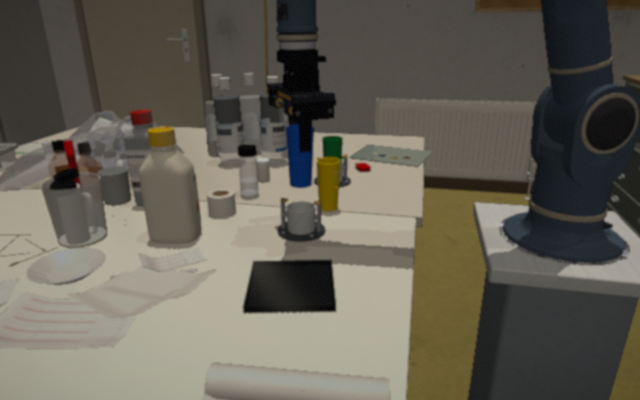

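The cup is fully out of the stand and upright. Next I'll carry it over the tray.

Emit:
jog_arm --steps '[[[12,-30,0,0],[32,-79,0,0],[52,-130,0,0],[69,-172,0,0],[78,-195,0,0]]]'

```text
time_s: 5.55
tool_pos: [0.4714, 0.2912, 0.2026]
eef_rot: [-0.001, 0.961, 0.278, -0.001]
contact_force: [0.3, -2.2, -1.1]
grip_width: 0.597
grip_force: 35.0
```

Emit:
jog_arm --steps '[[[0,0,0,0],[0,0,20,0],[0,0,42,0],[0,0,64,0],[0,0,80,0]]]'

```text
time_s: 6.18
tool_pos: [0.4736, 0.2861, 0.1217]
eef_rot: [0.0, 0.962, 0.275, -0.001]
contact_force: [-0.3, -0.2, -1.4]
grip_width: 0.595
grip_force: 35.0
```

Emit:
jog_arm --steps '[[[0,0,4,0],[0,0,7,0],[0,0,10,0],[0,0,12,0],[0,0,14,0]]]'

```text
time_s: 6.8
tool_pos: [0.474, 0.2879, 0.1087]
eef_rot: [-0.0, 0.961, 0.276, 0.0]
contact_force: [-0.0, 0.8, -1.3]
grip_width: 0.594
grip_force: 35.0
```

```bash
python3 - <<'E'
from h import *
d=shot('side','d7');cv2.imwrite('pics/d7v.png',d['img'][:,:,::-1])
st=arm.read_state();print({k:np.round(st[k],3) for k in('time_s','q','tool_pos','eef_rot','contact_force','grip_width','grip_force')})
E
```

```text
{'time_s': np.float64(6.85), 'q': array([-0.672,  0.437,  0.064,  1.958, -0.04 ,  0.748, -1.597]), 'tool_pos': array([0.474, 0.288, 0.108]), 'eef_rot': array([-0.   ,  0.961,  0.276,  0.   ]), 'contact_force': array([ 0.978,  0.101, -0.909]), 'grip_width': np.float64(0.59), 'grip_force': np.float64(34.982)}
```

View pics/d7v.png

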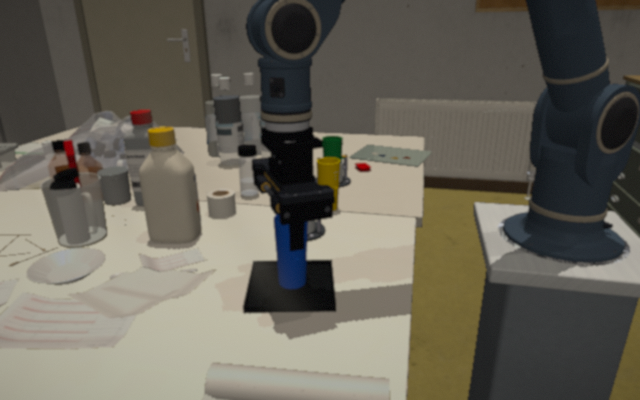

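The cup is over the middle of the tray with its foot at about (291,287), about 4 mm above the floor. I'll lower it in 1 mm steps and watch for contact.

Emit:
jog_arm --steps '[[[0,0,1,0],[0,0,2,0],[0,0,3,0],[0,0,4,0],[0,0,4,0]]]'

```text
time_s: 7.48
tool_pos: [0.4738, 0.2877, 0.1045]
eef_rot: [0.0, 0.961, 0.276, -0.0]
contact_force: [0.3, 0.3, -1.5]
grip_width: 0.591
grip_force: 35.0
```

Emit:
jog_arm --steps '[[[0,0,0.5,0],[0,0,1,0],[0,0,1,0],[0,0,1,0]]]'

```text
time_s: 7.98
tool_pos: [0.4743, 0.2881, 0.1041]
eef_rot: [-0.0, 0.961, 0.276, 0.001]
contact_force: [0.2, 0.4, 3.5]
grip_width: 0.593
grip_force: 34.9
```

It has touched down, with about +5 N upward, so I'll release.

Emit:
jog_arm --steps '[[[0,0,0,0],[0,0,0,0],[0,0,0,0],[0,0,0,0],[0,0,0,0]]]' --claw 50 --newtons 5

```text
time_s: 8.6
tool_pos: [0.4738, 0.2877, 0.1035]
eef_rot: [0.0, 0.961, 0.276, -0.0]
contact_force: [-0.7, -0.7, -0.3]
grip_width: 0.799
grip_force: 0.0
```

Emit:
jog_arm --steps '[[[0,0,-10,0],[0,0,-30,0],[0,0,-55,0],[0,0,-85,0],[0,0,-110,0]]]'

```text
time_s: 9.22
tool_pos: [0.4741, 0.2879, 0.2156]
eef_rot: [-0.0, 0.961, 0.276, 0.001]
contact_force: [0.1, -0.2, 0.3]
grip_width: 0.805
grip_force: 0.0
```

Emit:
jog_arm --steps '[[[0,0,0,0],[0,0,0,0],[0,0,0,0]]]'

```text
time_s: 9.6
tool_pos: [0.4732, 0.2874, 0.2125]
eef_rot: [0.0, 0.961, 0.276, -0.001]
contact_force: [0.2, -0.3, 0.3]
grip_width: 0.804
grip_force: 0.0
```

```bash
python3 - <<'E'
from h import *
d=shot('side','d8');s=shot('scene','s8')
cv2.imwrite('pics/d8v.png',cv2.resize(np.hstack([d['img'][100:350,180:430],s['img'][80:330,200:450]]),(800,400))[:,:,::-1])
st=arm.read_state();print({k:np.round(st[k],3) for k in('time_s','tool_pos','contact_force','grip_width','grip_force')})
P=pts(d);h=cv2.cvtColor(d['img'],cv2.COLOR_RGB2HSV)
m=(h[...,0]>105)&(h[...,0]<130)&(h[...,1]>130)&(h[...,2]>50)&(abs(P[...,0]-.47)<.07)&(abs(P[...,1]-.29)<.07)
print(np.percentile(P[m],[2,98],axis=0))
E
```

```text
{'time_s': np.float64(9.7), 'tool_pos': array([0.473, 0.287, 0.213]), 'contact_force': array([ 0.667, -0.346,  0.547]), 'grip_width': np.float64(0.803), 'grip_force': np.float64(0.0)}
[[0.44972838 0.26507237 0.00657404]
 [0.49269954 0.31542302 0.1183866 ]]
```

View pics/d8v.png

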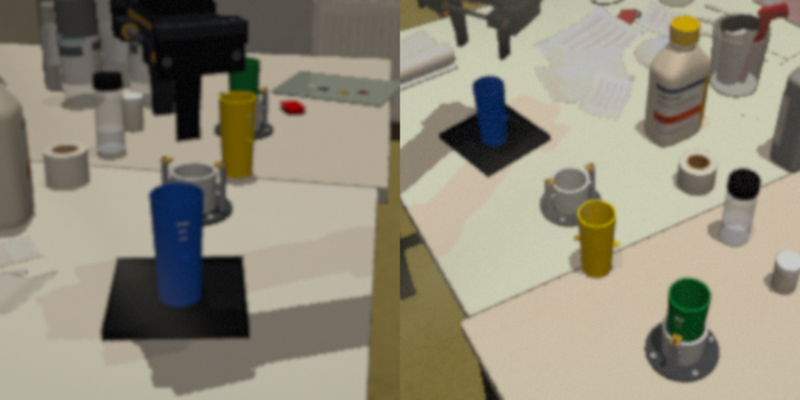

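The blue cup stands upright in the middle of the tray, and its rim at z≈0.118 matches the expected height. The gripper is clear, and the green and yellow cups are undisturbed.

```bash
python3 -c "from bench import order; print(order.sign_off())"
```

```text
the job is handed in; nothing more can be done
None
```

The blue cup was twisted loose, lifted straight out of its stand and set upright in the black tray at about 9 s of robot time; the green and yellow cups were not touched, and the job is handed in.

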